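Hold up the loaded mosquito-coil burner for lighting

TASK

One of the two coil burners on the bamboo ledge holds a whole mosquito coil, the other only a burnt-down stub. Lift the one with the whole coil, keeping it level all the way so that the coil stays centred on its rest, to at least 80 mm clear above the ledge, and hold it there still for two seconds so that I can light it away from the bamboo. Finish while still holding it there, and leave the other burner, its stub and everything else where they are.

Things in the scene. Friction and masses are not known exactly. Their poses are not given: they have to be found in the camera images.
- burner_left: coil burner standing on the left (+y) half of the ledge: open steel pan, diameter 136 mm (141 over the straps), wall 32 high, 3 thick; a wire rest inside carries coil or stub, underside 18 above the pan's. A rigid strap handle arches over it in its own y-z plane, carrying a level bamboo grip centred over the pan. About 220 g (varies). Both are alike. Origin: centre of underside, z up
- burner_right: coil burner standing on the right (-y) half of the ledge: open steel pan, diameter 136 mm (141 over the straps), wall 32 high, 3 thick; a wire rest inside carries coil or stub, underside 18 above the pan's. A rigid strap handle arches over it in its own y-z plane, carrying a level bamboo grip centred over the pan. About 220 g (varies). Both are alike. Origin: centre of underside, z up
- burner_left_grip (a point): middle of the left burner's bamboo grip, 104 mm above the pan's underside, over its centre of mass. The grip is a bar 60 long along its y, 16 wide along its x (squeeze this way), 18 high; the straps meet it at its ends. Held at its middle the burner hangs level. Axes as the burner's
- burner_right_grip (a point): middle of the right burner's bamboo grip, 104 mm above the pan's underside, over its centre of mass. The grip is a bar 60 long along its y, 16 wide along its x (squeeze this way), 18 high; the straps meet it at its ends. Held at its middle the burner hangs level. Axes as the burner's
- coil: the whole mosquito coil: flat grey-green pressed spiral, about 104 mm across and 5 mm thick, 16 g, lying loose on the wire rest of one of the two burners (either one), within 4 mm of its centre; with more than 10 mm of sideways slip it is at the pan wall. Origin: centre of its underside
- stub: the burnt-down stub, the innermost turn of such a coil: about 45 mm across, 5 mm thick, 10 g, lying on the wire rest of the other burner. Origin: centre of its underside
- ledge: fixed bamboo ledge, 260 mm deep (x), 960 wide (y), flat top 30 above the table. Along its far edge stands a white perforated steel pegboard (face 138 beyond the ledge's middle, top 215 above the table); three plastic pegs stick out of it to 88 beyond the middle, 155 to 176 above the table. Origin: on the table under the ledge's middle, x away from the robot
- ledge_top (a point): middle of the ledge's top surface
- brush: bystander: wooden shoe brush, 160 x 52 x 47 mm, bristles down, on the right end of the ledge. Origin: centre of its underside
- whistle: bystander: green plastic pea whistle, 55 x 18 x 22 mm, on the ledge between the burners. Origin: underside of its round chamber
- spoon_rest: bystander: stainless spoon rest, 200 x 96 x 18 mm, on the right end of the ledge. Origin: underside of its round dish
- store_tin: bystander: closed coil tin with its screw lid on, 138 mm diameter, 40 mm high, no handle, on the left end of the ledge. Origin: centre of its underside
- lighter: bystander: long-nosed lighter, 222 x 26 x 20 mm, lying on the table in front of the ledge. Origin: underside, where the nose leaves the handle
- matchbox: bystander: matchbox, 36 x 55 x 16 mm, lying on the table in front of the ledge. Origin: centre of its underside
Mind the look-alikes: they are no part of the job. What is shaped like the burner_left but red is not meant.

How it is judged:
By the outcome, as a careful person would: the job done as asked, in the order asked, and still so for the second after the job is handed in, while the arm keeps its last pose, push and grip.
It also fails if it takes over 35 s, if anything falls off the work surface, if the arm or the gripper's body presses on something with over 40 N, if the wrist force passes 120 N, or if a joint passes its speed limit or range.

ROBOT

A 6-joint arm with a two-finger parallel gripper is mounted at the origin on the work surface. World frame = base frame: x ahead of the robot, y to its left, z up, the work surface at z = 0. Lengths are in m, angles in rad, forces in N, time in s.
With the tool pointing down it reaches from about 0.275 to 1 m from the base axis. Payload 8.4 kg.
Tool frame: the origin (TCP) lies on the centre line of the jaws, within the pads' length; the fingertips stand 17 mm ahead of it and the grasp point (between the pads) lies 2 mm behind it (bot.tcp_to_tips is the y of the fingertips in the tool frame, in m); y points along the fingers, z is the direction in which the jaws open and shut, and the axes are right-handed (so a half turn about y gives the same grasp; the last joint's range is limited). The gripper opens to 85 mm and grips with 20 to 120 N. Pads are 22 mm wide; open, the fingers measure 114 mm over their backs; the gripper's body (76 mm by 85 mm) begins 54 mm behind the grasp point. The pads swing forward as they close: fully open they stand 13 mm farther back than shut.
Start: joints at [-1.252, 0.353, 1.633, -0, 1.155, -0.002], TCP at [0.197, -0.593, 0.248] pointing down, gripper open.
Joint ranges: [-2.63, 2.63], [-0.92, 2.1], [0.06, 2.66], [-1.3, 4.44], [0, 2.69], [-3.02, 3.02]. Speed limits (rad/s): [2.22, 2.22, 2.79, 3.14, 3.14, 3.14].

INTERFACE

Orientations are given as a unit quaternion [x, y, z, w].
In Python, from workcell import bot, hand, kinematics, get_obs, vision, hand_in gives the robot as it stands. The module is installed in compiled form; this text tells all that it offers. Calls block until the motion is done:
- bot.reach(position, orientation): joint-space move of the TCP to a pose.
- bot.servo_line(position, ori=None, velocity=0.15): straight line of the TCP; ori=None keeps the orientation; velocity is the mean speed in m/s.
- bot.goto_joints(angles): joint-space move.
- hand.move_gripper(opening, strength=None): finger opening in m; strength is the grip in N (None keeps the last); returns when the fingers have stopped.
- bot.dwell(seconds).
- kinematics.solve_ik(position, orientation): joint angles nearest the present ones, or None.
- get_obs(): the state.
- vision.read_camera(name): name is "side" or "top"; returns a dict with "frame" (384x512x3 uint8, red, green, blue), "intrinsics" (3x3 intrinsics, pixels), "view" (4x4, takes a point from world to camera coordinates). Camera axes: x right, y down, z forward; pixel columns grow to the right and rows downward; lengths in m; the calibration is good to about 2 mm. A picture is of the moment at which its call begins. There is no depth.
A pose or a line that the arm cannot do raises bot.IKError and nothing moves.
- hand_in(): hands the job in, once; it reports no verdict.
The state is a dict: "time_s": time; "joint_pos": joint angles; "joint_vel": joint speeds; "joint_efforts": joint torques, N m; "position": TCP position; "orientation": TCP orientation; "wrist_force": force on the tool from outside, world axes, zero at the start; "ft_torque": the same for the moment, N m; "gripper_width": finger opening in m.
Only numpy, scipy, OpenCV 4.12 (cv2) and the standard library are available. Lean on these libraries where they do the work, as an engineer would, in place of code of your own. Each camera call takes 0.05 s, during which the arm holds its last target.

## Working session

There is one attempt and no reset: what is moved stays moved. The work goes in short steps, each a Python script; the robot and the scene stay as the last script left them, time stands still between calls to the robot, and variables do not carry over. Pictures are saved under pics/ and viewed, and the job is handed in when it is done.

```bash
mkdir -p pics; python3 - <<'E'
from workcell import bot, hand, kinematics, get_obs, vision
import cv2,numpy as np,pickle
d={}
for n in("top","side"):
    r=vision.read_camera(n); d[n]=r
    cv2.imwrite(f"pics/{n}0.png",r["frame"][:,:,::-1])
    print(n,np.round(r["intrinsics"],1).tolist(),np.round(r["view"],3).tolist())
pickle.dump(d,open("cams.pkl","wb"))
o=get_obs();print(o["time_s"],o["position"],o["orientation"],o["gripper_width"],bot.tcp_to_tips)
E
```

```text
top [[373.9, 0.0, 254.8], [0.0, 373.9, 194.0], [0.0, 0.0, 1.0]] [[-0.02, -1.0, -0.017, 0.002], [-0.998, 0.021, -0.053, 0.437], [0.053, 0.016, -0.998, 1.34], [0.0, 0.0, 0.0, 1.0]]
side [[498.6, 0.0, 257.2], [0.0, 498.6, 188.4], [0.0, 0.0, 1.0]] [[-0.861, -0.508, -0.002, 0.352], [-0.397, 0.675, -0.621, 0.24], [0.317, -0.535, -0.783, 1.267], [0.0, 0.0, 0.0, 1.0]]
0.1 [ 0.19696627 -0.592726    0.24762905] [-0.113005    0.69847247 -0.69758635  0.11286877] 0.08540162688274268 0.017
```

View pics/top0.png

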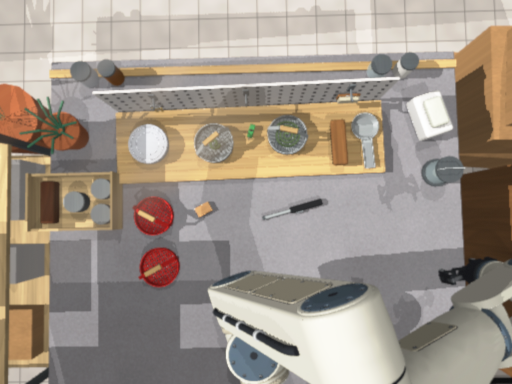

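View pics/side0.png

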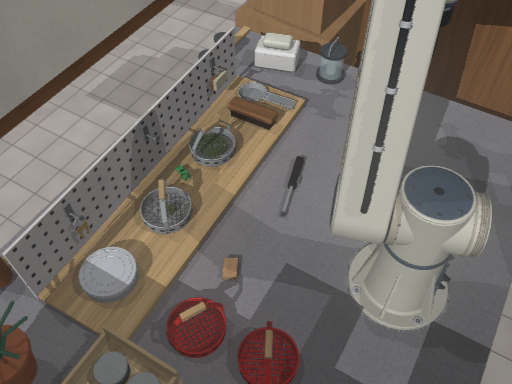

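```bash
python3 - <<'E'
import cv2
a=cv2.imread("pics/top0.png")[90:190,180:320]; b=cv2.imread("pics/side0.png")[110:245,120:260]
cv2.imwrite("pics/ct.png",cv2.resize(a,(798,570),interpolation=cv2.INTER_CUBIC))
cv2.imwrite("pics/cs.png",cv2.resize(b,(602,580),interpolation=cv2.INTER_CUBIC))
E
```

```text
(no output)
```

View pics/ct.png

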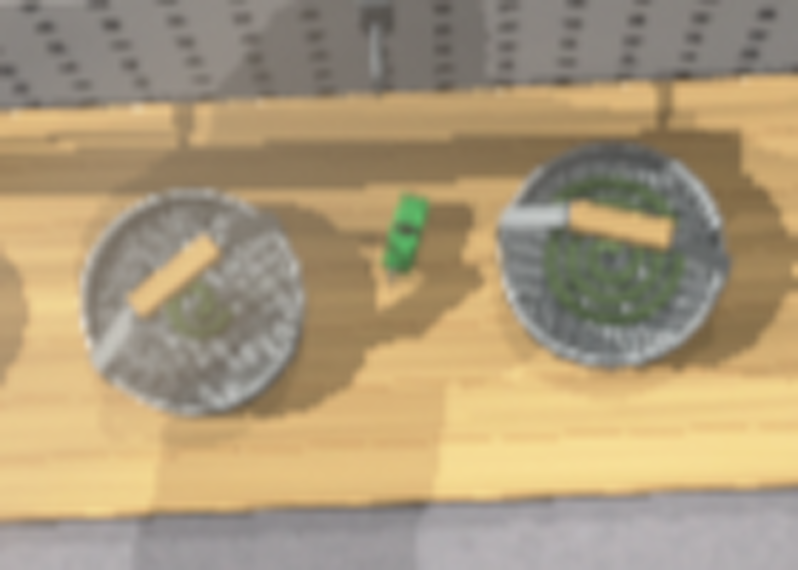

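View pics/cs.png

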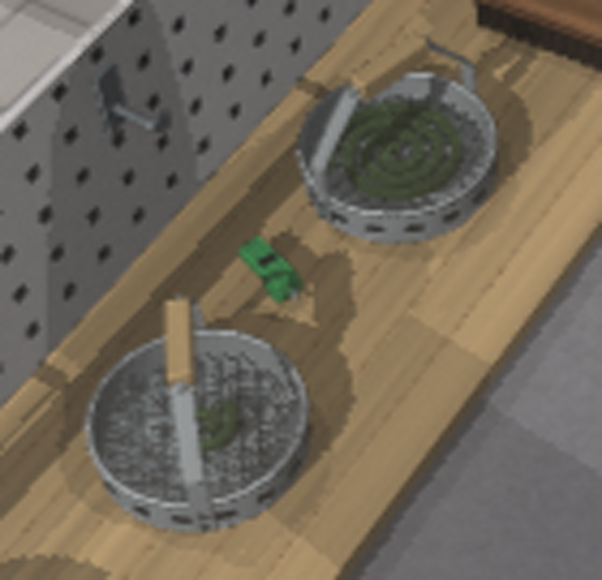

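Candidates: left burner at top px (214,143) holds a stub. The right burner at (288,135) holds the whole coil. Two red look-alikes are at (154,216) and (160,267), and the tin is at (148,144). The crops confirm the right burner as the target.

```bash
cat > h.py <<'E'
import numpy as np,cv2,pickle
d=pickle.load(open("cams.pkl","rb"))
def proj(n,P):
    r=d[n];P=np.atleast_2d(P);V=np.array(r["view"]);c=P@V[:3,:3].T+V[:3,3];q=c@np.array(r["intrinsics"]).T
    return q[:,:2]/q[:,2:]
def ray(n,uv,z):
    r=d[n];V=np.array(r["view"]);R=V[:3,:3];o=-R.T@V[:3,3]
    v=R.T@np.linalg.inv(r["intrinsics"])@np.array([uv[0],uv[1],1.]);return o+v*(z-o[2])/v[2]
def model(x,y,yaw,z0=.03):
    t=np.linspace(0,2*np.pi,60);L=[]
    for z in(0,.032):L.append(np.c_[.068*np.cos(t),.068*np.sin(t),0*t+z])
    for z in(.095,.113):L.append(np.array([[-.008,-.03,z],[.008,-.03,z],[.008,.03,z],[-.008,.03,z],[-.008,-.03,z]]))
    for s in(1,-1):L.append(np.array([[0,s*.03,.104],[0,s*.0705,.03]]))
    c,s=np.cos(yaw),np.sin(yaw);R=np.array([[c,-s,0],[s,c,0],[0,0,1]])
    return [l@R.T+[x,y,z0] for l in L]
def overlay(n,x,y,yaw,box,k,fn):
    u0,v0,u1,v1=box
    im=cv2.resize(d[n]["frame"][v0:v1,u0:u1,::-1],None,fx=k,fy=k,interpolation=cv2.INTER_CUBIC)
    both=im.copy()
    for i,l in enumerate(model(x,y,yaw)):
        p=((proj(n,l)+.5-[u0,v0])*k)
        cv2.polylines(both,[np.round(p).astype(int)],False,[(255,0,255),(0,0,255),(255,255,0),(0,255,255),(0,255,0),(0,255,0)][i],1)
    return im,both
E
python3 - <<'E'
from h import *
print("rim",ray("top",(287,134.2),.062),"grip",ray("top",(288.3,128.8),.143))
a=ray("top",(180+570/5.7-.5,90+215/5.7-.5),.143);b=ray("top",(180+672/5.7-.5,90+235/5.7-.5),.143)
e=a-b;yaw=np.arctan2(-e[0],e[1]);print(np.linalg.norm(e),yaw)
g=ray("top",(288.3,128.8),.143)
print("side grip",ray("side",(210.8,125.8),.14))
i1,o1=overlay("top",g[0],g[1],yaw,(255,105,320,165),6,"")
i2,o2=overlay("side",g[0],g[1],yaw,(180,105,245,170),6,"")
h=360
cv2.imwrite("pics/ov.png",np.hstack([o1[:h],o2[:h]]))
E
```

```text
rim [ 0.64123493 -0.12433644  0.062     ] grip [ 0.64182595 -0.12300743  0.143     ]
0.05989674512182988 -0.2197390708947928
side grip [ 0.63205599 -0.11941112  0.14      ]
```

View pics/ov.png

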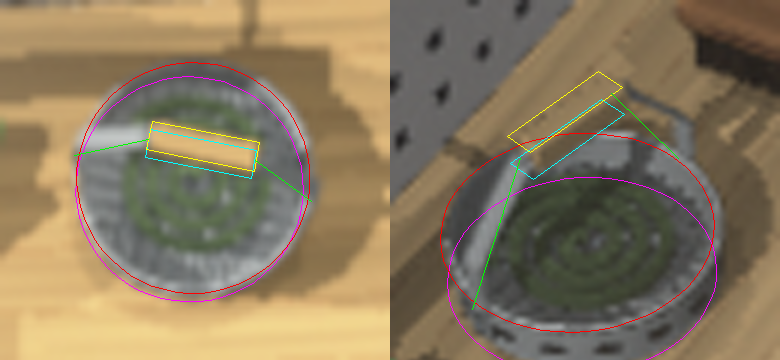

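The overlay matches the right burner in both views, to within about 3 mm in the side view. Next I check peg and board clearance and the IK.

```bash
python3 - <<'E'
from h import *
from workcell import kinematics
from scipy.spatial.transform import Rotation as Ro
print("front edge",ray("top",(310,176.5),.03),ray("top",(180,182),.03))
print("peg tip mid",ray("top",(246,105),.165))
print("board foot/top",ray("top",(288,104.5),.03))
yaw=-.22
for s in(1,-1):
    z=s*np.array([np.cos(yaw),np.sin(yaw),0]);y=np.array([0,0,-1.]);x=np.cross(y,z)
    q=Ro.from_matrix(np.c_[x,y,z]).as_quat();print(s,q)
    for p in([.64,-.124,.28],[.64,-.124,.132]):
        print(kinematics.solve_ik(p,q))
E
```

```text
front edge [ 0.4938359  -0.20486447  0.03      ] [0.4841238  0.26036729 0.03      ]
peg tip mid [0.71814806 0.01387219 0.165     ]
board foot/top [ 0.75608454 -0.13297571  0.03      ]
1 [-0.4420889  0.5518672 -0.5518672  0.4420889]
[-1.93679747e-01  3.68369303e-01  1.53861340e+00 -4.44089210e-16
  1.23460995e+00  2.63202527e-02]
[-1.93679747e-01  5.15123515e-01  1.66449201e+00 -4.44089210e-16
  9.61977129e-01  2.63202527e-02]
-1 [ 0.5518672  0.4420889 -0.4420889 -0.5518672]
None
None
```

```bash
python3 - <<'E'
from workcell import bot, hand, get_obs, vision
import cv2,numpy as np
q=[-0.4420889,0.5518672,-0.5518672,0.4420889]
hand.move_gripper(.045,40)
bot.reach([.64,-.124,.27],q)
bot.servo_line([.64,-.124,.165],velocity=.1)
for n in("top","side"):
    cv2.imwrite(f"pics/{n}1.png",vision.read_camera(n)["frame"][:,:,::-1])
o=get_obs();print(o["time_s"],o["position"],o["gripper_width"],o["wrist_force"])
a=cv2.imread("pics/top1.png")[95:175,245:330];b=cv2.imread("pics/side1.png")[80:175,150:265]
cv2.imwrite("pics/c1.png",np.hstack([cv2.resize(a,(400,380),interpolation=2),cv2.resize(b,(400,330),interpolation=2)[:330].copy() if 0 else cv2.resize(b,(400,380),interpolation=2)]))
E
```

```text
4.175 [ 0.64045435 -0.12411345  0.16583396] 0.04477955522815118 [ 0.69453953 -0.78921062 -0.02341186]
```

View pics/c1.png

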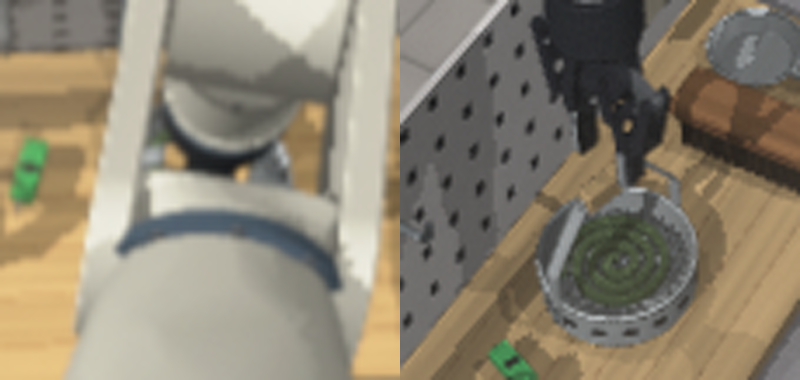

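In the side view the fingers straddle the grip (around px 210,125). Next: descend, close, and look again.

```bash
python3 - <<'E'
from workcell import bot, hand, get_obs, vision
import cv2,numpy as np
bot.servo_line([.64,-.124,.132],velocity=.06)
o=get_obs();print(o["time_s"],o["position"],o["wrist_force"])
hand.move_gripper(.03,25)
o=get_obs();print(o["time_s"],o["gripper_width"],o["wrist_force"])
hand.move_gripper(.0,45)
o=get_obs();print(o["time_s"],o["position"],o["gripper_width"],o["wrist_force"],o["ft_torque"])
cv2.imwrite("pics/side2.png",vision.read_camera("side")["frame"][:,:,::-1])
b=cv2.imread("pics/side2.png")[80:175,150:265]
cv2.imwrite("pics/c2.png",cv2.resize(b,None,fx=6,fy=6,interpolation=2))
E
```

```text
4.875 [ 0.64006369 -0.12401053  0.13188798] [-0.56385015  0.10563892  1.18676492]
5.175 0.030205258460731473 [-0.02170459 -0.75246433 -0.41319012]
5.4417 [ 0.64020628 -0.12403593  0.13221983] 0.01552849265208075 [ 0.5959312  -0.01369411  0.98514096] [-0.0188918   0.02960995  0.0487721 ]
```

View pics/c2.png

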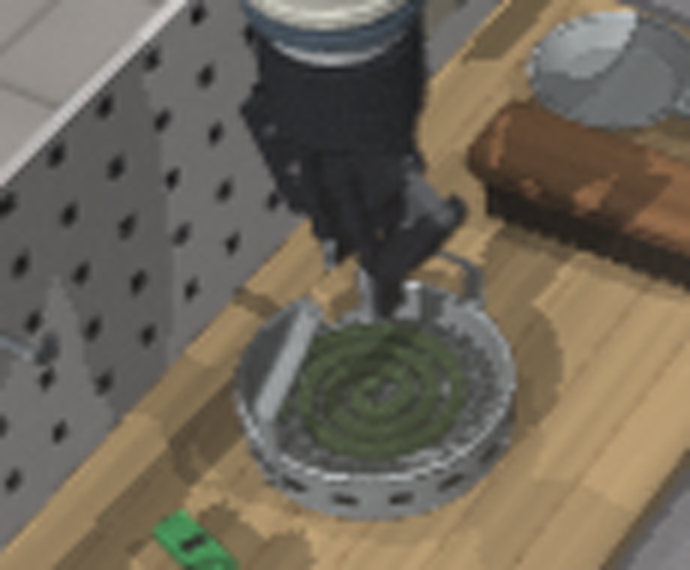

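Gripped at 15.5 mm on the 16 mm bar, with the coil still centred. Next is a slow lift with a check on the way.

```bash
python3 - <<'E'
from workcell import bot, hand, get_obs, vision
import cv2,numpy as np
def s(t):
    o=get_obs();print(t,round(o["time_s"],2),np.round(o["position"],4),np.round(o["orientation"],4),round(o["gripper_width"],4),np.round(o["wrist_force"],2),np.round(o["ft_torque"],3))
bot.servo_line([.64,-.124,.152],velocity=.03);bot.dwell(.3);s("20")
cv2.imwrite("pics/side3.png",vision.read_camera("side")["frame"][:,:,::-1])
bot.servo_line([.64,-.124,.242],velocity=.04);bot.dwell(.5);s("110")
for n in("side","top"): cv2.imwrite(f"pics/{n}4.png",vision.read_camera(n)["frame"][:,:,::-1])
a=cv2.imread("pics/side3.png")[60:180,150:270];b=cv2.imread("pics/side4.png")[20:180,140:270]
cv2.imwrite("pics/c4.png",np.hstack([cv2.resize(a,(400,400),interpolation=2),cv2.resize(b,(325,400),interpolation=2)]))
E
```

```text
20 6.61 [ 0.6399 -0.124   0.1518] [-0.4422  0.5519 -0.5518  0.442 ] 0.0152 [ 0.25 -0.82 -0.92] [ 0.021 -0.04  -0.032]
110 9.56 [ 0.64  -0.124  0.242] [-0.4421  0.5519 -0.5519  0.4421] 0.0154 [ 0.36 -0.21 -1.15] [-0.024 -0.005 -0.003]
```

View pics/c4.png

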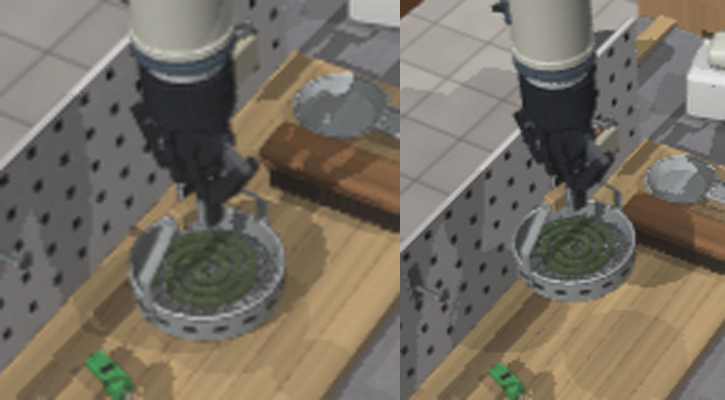

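View pics/side4.png

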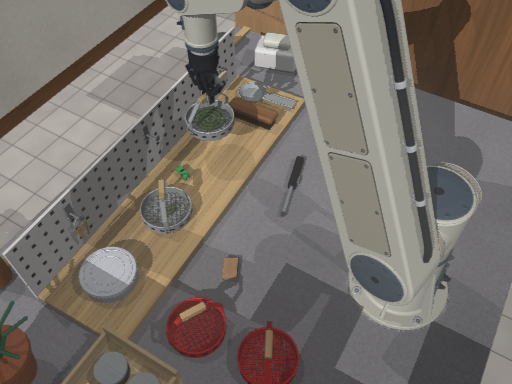

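The burner has risen and its shadow has separated from it. I check level with the model overlay at +110 mm, then hold.

```bash
python3 - <<'E'
from workcell import bot, get_obs, vision
import h
from h import *
h.model.__defaults__=(.14,)
bot.dwell(2.5)
r=vision.read_camera("side");f0=cv2.imread("pics/side4.png")[:,:,::-1]
print("max diff over hold",np.abs(r["frame"].astype(int)-f0).max(),get_obs()["time_s"],get_obs()["gripper_width"])
h.d["side"]=r
im,o=overlay("side",.64,-.124,-.22,(170,75,250,150),5,"")
cv2.imwrite("pics/ov5.png",np.hstack([im,o]))
E
```

```text
max diff over hold 20 12.2083 0.015252291430441737
```

View pics/ov5.png

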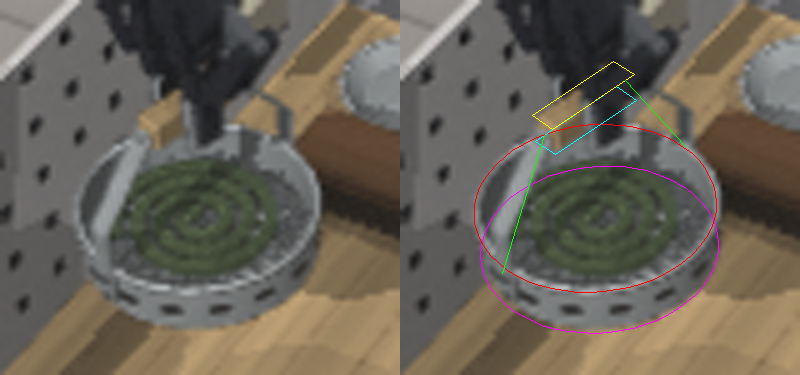

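The rim ellipse matches the level model apart from the same ~1 px offset as before the lift. The coil is centred and the burner is still.

```bash
python3 - <<'E'
from workcell import bot, hand_in, get_obs
bot.dwell(.5); print(get_obs()["time_s"],get_obs()["position"]); hand_in()
E
```

```text
12.7083 [ 0.64000537 -0.12399753  0.24199995]
the job is handed in; nothing more can be done
```

I lifted the right burner, the one with the whole coil, by the middle of its bamboo grip. It went straight up about 110 mm and was held there for more than 3 s. I handed the job in at 12.7 s with the burner still held.

**Last checks:**
- **Grip:** the fingers stayed at 15.3 mm on the 16 mm bar.
- **Level:** the side view matched the level model, except for an offset of about 1 px. It was already there before the lift, so I put it down to camera calibration.
- **Coil:** it looks centred on its rest.
- **Stillness:** two pictures 2.5 s apart, taken during the hold, looked the same apart from small pixel differences (at most 20 of 255).
- **Other things:** the left burner, its stub and the rest looked unmoved in the side view after the lift. I judged this by eye and did not measure it.
- **Weaker evidence:** the wrist force changed by only about 2 N, within its noise of around 1 N. That fits the burner's weight but doesn't confirm it closely.

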